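# Take the spent filter cartridge off the turret

### The job

The short flat-topped filter cartridge on the turret is spent. Turn the turret by its crank knob until that cartridge is at the front of the turret's base, in line with the steel pointer there, then unscrew it there, a quarter turn anticlockwise, and draw it out of its slanted socket. Stand it upright on the floor of the steel tray and let go, without shoving the beaker, bottle or jar about.

Things in the scene. Friction and masses are not known exactly. Their poses are not given: they have to be found in the camera images.
- axis (a point): Point on the bench on the upright axis of the turret, in the middle of its fixed white plinth (round, 210 mm across, 33 mm high, a 150 mm wide box at the back). x points to the back of the plinth, z up. On the front (-x) side a low steel pointer strip ends in a 38 mm high upturned tip, 150 mm from the axis.
- front (a point): Fixed point of the plinth where the middle of a socket's floor is when that socket is exactly at the front: 75 mm from the turret's axis on the pointer's side, 80 mm above the bench. Axes as axis.
- turret: The turning part; origin on its axis, 45 mm above the bench, z up, -x towards the spent cartridge, +x towards the crank knob. Four sockets a quarter turn apart: the spent cartridge's, one at each side with a tall domed cartridge (42 mm thick, 146 mm long, built in), an empty one opposite. It turns either way without end, with steady friction (0.25 N m), and stays where it is left.
- socket (a point): Middle of the floor of the spent cartridge's socket; turns with the turret, 75 mm from its axis, 80 mm above the bench; axes as turret (upright, not slanted). The socket is a 62 mm square block whose axis leans 35 degrees from vertical, outward from the turret's axis.
- socket_top (a point): Middle of the steel top of that socket, 14.5 mm along the slanted axis from its floor. In the top there is a slot 18 mm wide and 52 mm long, along the turret's y (level, across the outward direction), with a 30 mm square opening in the middle. The lugs of the cartridge pass only through the slot. Axes as turret.
- crank (a point): Middle of the turret's black crank knob, a round upright pin 18 mm thick standing from 203 to 252 mm above the bench; this point is 229 mm up, 50 mm from the axis, opposite to the spent cartridge. Its steel arm is 26 mm wide, top at 203 mm. The knob does not spin: a pinch on it must slip or turn with it. The domed cartridges reach 205 mm up, 140 to 175 mm from the axis.
- cart_mid (a point): Spent cartridge, white plastic with grey bands, 90 mm long, 0.16 kg: half-way along it, on its axis. z points along its axis from foot to flat top (45 mm each way). The round body, 42 mm thick, reaches from 15 mm above the foot to the top.
- cart_foot (a point): Middle of the flat foot of the cartridge; axes as cart_mid. The neck above it is 28 mm thick and 15 mm long. At the foot it carries a T-bar: two lugs, 46 mm over the tips along x, 14 mm wide, 7 mm high. In the socket it rests on the floor, locked: lugs under the steel top, x pointing inward and up, leaning 35 to 37 degrees (play).
- cart_top (a point): Middle of the cartridge's flat top; axes as cart_mid. To free it, turn it a quarter turn anticlockwise, looking down on this top, up to a stop (about 5 degrees of play). Then its x lies along the turret's y, in line with the slot, and it can be drawn straight out along its axis; the lugs are clear of the socket after 15 mm.
- tray_in (a point): Middle of the inner floor of the steel tray, 4 mm above the bench; the floor is 132 mm along its x and 162 mm along its y, the walls are 4 mm thick and reach 22 mm above the bench. Fixed to the bench.
- beaker: Glass beaker, 72 mm across, 95 mm high, loose; origin at the middle of its underside. To be left alone.
- flask: Amber bottle, 70 mm across, 170 mm high, loose; origin at the middle of its underside. To be left alone.
- jar: White jar, 68 mm across, 85 mm high, loose; origin at the middle of its underside. To be left alone.
There are look-alikes about, which are no part of the job. Leave any black look-alike of the part that bears cart_mid alone.

How it is judged:
By the outcome, as a careful person would: the job done as asked, in the order asked, and still so for the second after the job is handed in, with the robot touching nothing.
It also fails if it takes over 64 s, if anything falls off the work surface, if the arm or the gripper's body presses on something with over 40 N, if the wrist force passes 120 N, or if a joint passes its speed limit or range.

### The arm

A 7-joint arm with a two-finger parallel gripper is mounted at the origin on the work surface. World frame = base frame: x ahead of the robot, y to its left, z up, the work surface at z = 0. Lengths are in mm, angles in degrees, forces in N, time in s.
With the tool pointing down it reaches from about 425 to 925 mm from the base axis. Payload 6.8 kg.
Tool frame: the origin (TCP) lies midway between the tips of the shut fingers; the grasp point (between the pads) lies 19 mm behind it (bot.grasp_offset is the y of the grasp point in the tool frame, in mm); y points along the fingers, z is the direction in which the jaws open and shut, and the axes are right-handed (so a half turn about y gives the same grasp; the last joint's range is limited). The gripper opens to 88 mm and grips with 3 to 60 N. Pads are 20 mm wide; open, the fingers measure 115 mm over their backs; the gripper's body (75 mm by 178 mm) begins 61 mm behind the grasp point.
Start: joints at [-81.423, 27.33, 1.283, 89.118, -0.659, 63.558, -4.761], TCP at [172.089, 652.712, 222.664] pointing down, gripper open.
Joint ranges: [-169.35, 169.35], [-19.33, 120.38], [-80.79, 83.38], [13.8, 139.57], [-78.32, 258.32], [9.67, 109.79], [-169.56, 169.56]. Speed limits (degrees/s): [136.94, 136.94, 180, 180, 180, 180, 180].

### API

Orientations are given as a 3x3 rotation matrix whose columns are the frame's x, y, z axes.
In Python, from workcell import bot, optics gives the robot as it stands.
- The arm moves only by the tool arm_command, never from a script. Its argument "moves" is a list that holds one entry, the list of rows, each a list of 7 numbers: the turn, a rotation vector about the tool's x, y, z in degrees, then the shift along the tool's x, y, z in mm, then the opening, from 0 (shut) to 1 (fully open). A call has 1 to 5 rows; each row shifts and turns the pose as measured when the row begins, along the tool's axes as they then stand; what a row does not reach is not made up. A row lasts 1/10 s, in which the tool goes at most 50 mm and 8.59 degrees, less where a joint would pass 70% of its speed; a pose out of reach is approached as far as the arm can. A call is refused whole if a number of a shift passes 50 or a number of a turn 8.59, either way. A call with a gripper value outside its range is refused whole. The fingers move at their own pace and stop on an object; "grip_force" is the grip in N (left out, the last holds). Time passes only in rows, so rows that do not move let the fingers close. It gives the time, the measured TCP pose, the force and the opening at its end, in the units of the state.
- bot.get_state(): the state, without advancing time (a new reading comes with each control period).
- optics.snapshot(name): name is "side" or "top" or "wrist"; returns a dict with "frame" (420x560x3 uint8, red, green, blue), "vertical_fov" (degrees; the focal length in pixels is half the picture's height over the tangent of half this angle, whatever the lens; pixels are square), "cx", "cy" (the principal point, pixels), "origin" and "rotation" of the camera in the world; the wrist camera has in their place "mount" (4x4, takes a point from camera to tool coordinates, whose origin is the TCP and whose axes are the tool frame's). Camera axes: x right, y up, looking along -z (the intrinsics and any distortion apply to the point x, -y, -z); pixel columns grow to the right and rows downward; lengths in mm; the calibration is good to about 2 mm. A picture is of the moment at which its call begins: read the wrist's pose just before it. There is no depth.
- bot.close_job(): hands the job in, once; it reports no verdict.
The state is a dict: "t": time; "qpos": joint angles; "qd": joint speeds; "effort": joint torques, N m; "tool_pos": TCP position; "tool_rot": TCP orientation; "ft_force": force on the tool from outside, world axes, zero at the start; "ft_torque": the same for the moment, N m; "gripper_width": finger opening in mm.
Only numpy, scipy, OpenCV 4.12 (cv2) and the standard library are available. Lean on these libraries where they do the work, as an engineer would, in place of code of your own. Each camera call takes 0.05 s, during which the arm holds its last target. There are 200 camera calls.

## Working session

There is one attempt and no reset: what is moved stays moved. The work goes in short steps, Python scripts to look and compute and a tool call to move; the robot and the scene stay as the last step left them, time stands still between calls to the robot, and variables do not carry over. Pictures are saved under pics/ and viewed, about 8 in all and at most 12, crops included, and the job is handed in when it is done.

Besides the shell and the picture viewer there is one more tool, called after ">>>" by a JSON object that holds its "op" and its "data", one argument or row to a line. arm_command: Moves the arm, as the interface text tells. Its arguments: {"type":"object","properties":{"moves":{"type":"array","items":{"type":"array","items":{"type":"array","items":{"type":"number"}}}},"grip_force":{"type":"number"}},"required":["moves"]}

```bash
ls; mkdir -p pics
python3 - <<'E'
from workcell import bot, optics
import cv2, numpy as np
s=bot.get_state(); print(s['t'],s['tool_pos'],s['tool_rot'],s['gripper_width'],bot.grasp_offset)
for n in ['side','top']:
    d=optics.snapshot(n); cv2.imwrite(f'pics/{n}0.png',d['frame'][:,:,::-1]); np.save(f'pics/{n}0.npy',d['frame'])
    print(n,{k:v for k,v in d.items() if k!='frame'})
E
```

```text
pics
0.0 [171.90400379 652.10708947 221.68483815] [[ 9.66971867e-01 -3.75175280e-04  2.54882849e-01]
 [-2.54883108e-01 -1.79310104e-03  9.66970209e-01]
 [ 9.42473843e-05 -9.99998322e-01 -1.82950411e-03]] 87.93854617646913 -18.700000000000003
side {'vertical_fov': 47.064780409451096, 'cx': 278.876847756066, 'cy': 211.52452155400542, 'origin': array([-118.76052109, -966.70668849,  819.36350648]), 'rotation': array([[ 0.82653766,  0.26229911, -0.4980308 ],
       [-0.56231724,  0.42438011, -0.70971885],
       [ 0.02519574,  0.86666066,  0.49826145]])}
top {'vertical_fov': 50.26978122060709, 'cx': 282.4681195932075, 'cy': 215.15724980488469, 'origin': array([ 342.66615263,  -37.57432573, 1242.90947346]), 'rotation': array([[ 0.01404901,  0.98600017, -0.16615141],
       [-0.99974355,  0.01089992, -0.01984985],
       [-0.01776092,  0.16638767,  0.98590045]])}
```

View pics/side0.png

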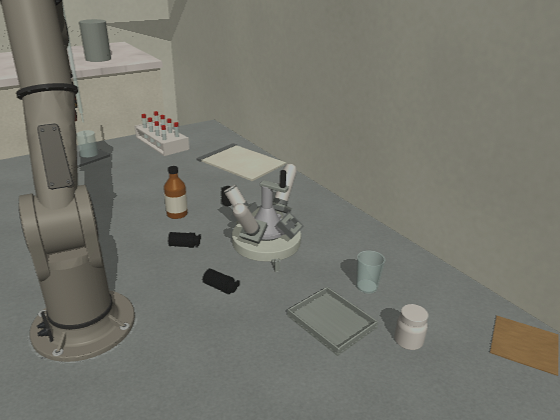

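View pics/top0.png

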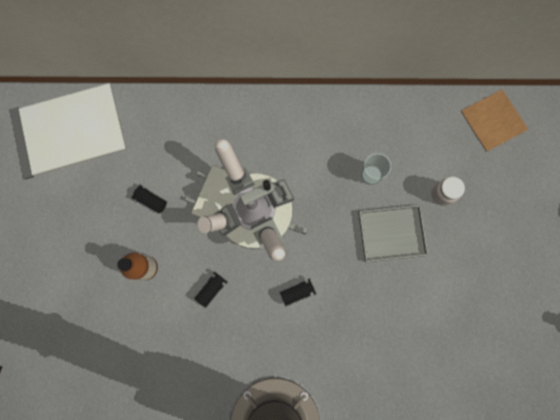

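```bash
python3 - <<'E'
import numpy as np,cv2
a=np.load('pics/top0.npy')[130:270,180:320,::-1]; b=np.load('pics/side0.npy')[155:275,210:320,::-1]
a=cv2.resize(a,(560,560),interpolation=2); b=cv2.resize(b,(513,560),interpolation=2)
cv2.imwrite('pics/crop0.png',cv2.resize(np.hstack([a,b]),(800,418)))
c=np.hstack([a,b]); cv2.imwrite('pics/crop0.png',cv2.resize(c,(800,int(560*800/c.shape[1]))))
print(c.shape)
E
cat > h.py <<'E'
import numpy as np,cv2
from workcell import bot,optics
CAL={}
def cam(d,s=None):
    f=210/np.tan(np.radians(d['vertical_fov']/2)); 
    if 'mount' in d:
        M=np.array(d['mount']); R=s['tool_rot']@M[:3,:3]; o=s['tool_pos']+s['tool_rot']@M[:3,3]
    else: R,o=d['rotation'],d['origin']
    return f,d['cx'],d['cy'],np.array(o),np.array(R)
def ray(c,u,v):
    f,cx,cy,o,R=c; r=R@np.array([(u-cx)/f,-(v-cy)/f,-1]); return o,r/np.linalg.norm(r)
def onz(c,u,v,z):
    o,r=ray(c,u,v); return o+r*(z-o[2])/r[2]
def proj(c,p):
    f,cx,cy,o,R=c; q=R.T@(np.array(p)-o); return np.array([cx+f*q[0]/-q[2],cy-f*q[1]/-q[2]])
def tri(rs):
    A=np.zeros((3,3));b=np.zeros(3)
    for o,r in rs: P=np.eye(3)-np.outer(r,r);A+=P;b+=P@o
    return np.linalg.solve(A,b)
def snap(n):
    s=bot.get_state(); d=optics.snapshot(n); return d['frame'],cam(d,s),s
E
```

```text
(560, 1073, 3)
```

View pics/crop0.png

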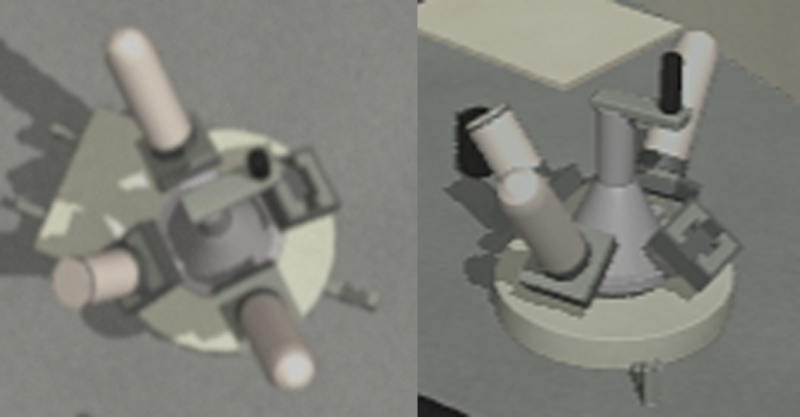

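Run:
```python
from h import *
T=cam({k:v for k,v in optics.snapshot('top').items()});S=cam(optics.snapshot('side'))
for n,t,s,z in [('knob',(267.2,184.3),(283.2,170.8),252),('carttop',(204.1,225.2),(229.4,189.5),153.7),('tip',(304.7,231.6),(276.3,261),38)]:
    print(n,onz(T,*t,z),onz(S,*s,z),tri([ray(T,*t),ray(S,*s)]))
k=onz(T,267.2,184.3,252);c=onz(T,204.1,225.2,153.7);p=onz(T,304.7,231.6,38)
a=k+(c-k)*50/176.6; print('axis',a,'dist',np.linalg.norm((c-k)[:2]),np.linalg.norm((p-a)[:2]))
print('ang cart',np.degrees(np.arctan2(*(c-a)[1::-1])),'knob',np.degrees(np.arctan2(*(k-a)[1::-1])),'ptr',np.degrees(np.arctan2(*(p-a)[1::-1])))
for n,u in [('tray corners',[(359,208),(420,205),(426,258),(364,262)])]:
    q=np.array([onz(T,*x,22) for x in u]);print(q,q.mean(0))
# plinth mask ellipse points
f=optics.snapshot('top')['frame'];np.save('pics/t1.npy',f)
q=[onz(T,180+.3353*x,130+.3353*y,33)for x,y in[(335,235),(220,352),(300,160),(320,300),(265,345)]]
q=np.array(q)[:,:2];A=np.c_[2*q,np.ones(5)];s=np.linalg.lstsq(A,(q**2).sum(1),rcond=None)[0];print('circle',s[:2],np.sqrt(s[2]+s[0]**2+s[1]**2))
```

```text
knob [580.41305606  18.08967998 252.        ] [585.81909334  22.22603183 252.        ] [580.81113827  17.30782127 254.96345174]
carttop [498.97019139 177.33486708 153.7       ] [494.86785567 168.74329912 153.7       ] [499.90692844 178.37618756 148.0866861 ]
tip [501.18677138 -74.23240954  38.        ] [502.14032038 -76.42603469  38.        ] [502.17807277 -74.73603038  36.80184317]
axis [557.35448736  63.17608629 224.16874292] dist 178.86299175924742 148.4449630127114
ang cart 117.08659308678831 knob -62.91340691321166 ptr -112.23300142874092
[[ 570.83577971 -224.39499713   22.        ]
 [ 581.0713004  -392.49812034   22.        ]
 [ 435.09982344 -403.27771704   22.        ]
 [ 422.14054394 -235.77385222   22.        ]] [ 502.28686187 -313.98617168   22.        ]
circle [557.73827991  61.54287232] 102.83896894518301
```

>>> {"op": "arm_command", "data": {
  "moves": [
    [[0, 8, 0, 0, -14, 0, 1], [0, 8, 0, 0, -14, 0, 1], [0, 8, 0, 0, -14, 0, 1], [0, 8, 0, 0, -14, 0, 1], [0, 8, 0, 0, -14, 0, 1]]
  ]
}}

```text
t: 0.75
tool_pos: [171.7, 650.3, 290.6]
tool_rot: [[0.556, -0.002, 0.831], [-0.831, -0.008, 0.556], [0.006, -1.0, -0.006]]
ft_force: [0.4, 1.0, 0.5]
gripper_width: 87.9
```

```bash
cat >> h.py <<'E'
from scipy.spatial.transform import Rotation as Ro
np.set_printoptions(precision=2,suppress=True)
AX=np.array([557.4,62.3,0]); F=-112.2
def delta(p,R=None,off=None,what='TCP'):
    """tool-axis shift and rotvec from now to TCP p / rotation R"""
    s=bot.get_state(); r=s['tool_rot']; 
    print('t',s['t'],'pos',s['tool_pos'],'q',s['qpos'],'w',s['gripper_width'],'F',s['ft_force'])
    print('shift tool',r.T@(np.array(p)-s['tool_pos']),'rotvec',None if R is None else Ro.from_matrix(r.T@R).as_rotvec(degrees=True))
def down(ang):
    "tool down, jaw axis z at world angle ang"
    a=np.radians(ang); z=np.array([np.cos(a),np.sin(a),0]); y=np.array([0,0,-1.]); return np.c_[np.cross(y,z),y,z]
E
python3 -c "
from h import *
delta([580.5,17.8,290],down(27))"
```

```text
t 0.75 pos [171.71 650.35 290.6 ] q [-87.75  24.71  10.39  84.9   -4.6   71.29 -42.99] w 87.9402910360432 F [0.43 0.97 0.49]
shift tool [753.03   4.88 -11.89] rotvec [0.35 6.78 0.34]
```

>>> {"op": "arm_command", "data": {
  "moves": [
    [[0, 6.8, 0, 0, 0, 0, 1], [0, 0, 0, 48, 0, 5, 1], [0, 0, 0, 48, 0, 5, 1], [0, 0, 0, 48, 0, 5, 1], [0, 0, 0, 48, 0, 5, 1]]
  ]
}}

```text
t: 1.25
tool_pos: [271.8, 489.9, 291.5]
tool_rot: [[0.457, -0.004, 0.889], [-0.889, -0.003, 0.457], [0.001, -1.0, -0.005]]
ft_force: [0.5, -0.1, 0.1]
gripper_width: 87.7
```

>>> {"op": "arm_command", "data": {
  "moves": [
    [[0, 0, 0, 48, 0, 5, 1], [0, 0, 0, 48, 0, 5, 1], [0, 0, 0, 48, 0, 5, 1], [0, 0, 0, 48, 0, 5, 1], [0, 0, 0, 48, 0, 5, 1]]
  ]
}}

```text
t: 1.75
tool_pos: [407.1, 279.3, 292.1]
tool_rot: [[0.458, -0.003, 0.889], [-0.889, -0.001, 0.458], [-0.001, -1.0, -0.003]]
ft_force: [0.6, 0.8, 1.1]
gripper_width: 87.8
```

```bash
python3 -c "
from h import *
delta([580.5,17.8,290],down(27))"
```

```text
t 1.75 pos [407.06 279.35 292.14] q [-63.33   6.03  23.78 109.47  -2.76  65.21 -11.22] w 87.80768415208658 F [0.59 0.84 1.07]
shift tool [311.95   1.83  34.26] rotvec [ 0.18  0.28 -0.04]
```

>>> {"op": "arm_command", "data": {
  "moves": [
    [[0, 0, 0, 48, 0, 6, 1], [0, 0, 0, 48, 0, 6, 1], [0, 0, 0, 48, 0, 6, 1], [0, 0, 0, 48, 0, 6, 1], [0, 0, 0, 48, 0, 6, 1]]
  ]
}}

```text
t: 2.25
tool_pos: [546.5, 72.1, 293.2]
tool_rot: [[0.46, -0.001, 0.888], [-0.888, 0.003, 0.46], [-0.003, -1.0, 0.001]]
ft_force: [1.1, -0.3, -0.5]
gripper_width: 88.0
```

```bash
python3 -c "
from h import *
f,c,s=snap('wrist'); cv2.imwrite('pics/w1.png',f[:,:,::-1]); np.save('pics/w1.npy',f); print(s['tool_pos'],proj(c,[580.5,17.8,252]),proj(c,s['tool_pos']),c[3])
delta([580.5,17.8,290],down(27))"
```

```text
[546.53  72.07 293.17] [286.59 331.88] [278.84 273.27] [508.22 144.92 454.09]
t 2.3 pos [550.04  63.1  293.71] q [-42.33  13.36  35.32 102.84  -8.27  66.26  22.39] w 87.6756434347636 F [ 2.93 -5.06  1.79]
shift tool [54.16  3.87  6.74] rotvec [-0.1  -0.18  0.15]
```

View pics/w1.png

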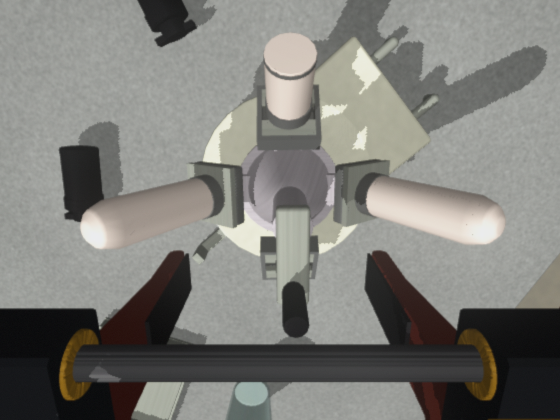

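```bash
python3 -c "
from h import *
d=optics.snapshot('wrist')
s=bot.get_state(); s['tool_pos']=np.array([546.53,72.07,293.17]); c=cam(d,s)
f=np.load('pics/w1.npy'); m=(f.max(2)<60).astype(np.uint8); m[:270]=0;m[342:]=0;m[:,:260]=0;m[:,330:]=0
ys,xs=np.nonzero(m);print(xs.min(),xs.max(),ys.min(),ys.max())
for v in range(280,342,6): r=xs[ys==v]; print(v,r.min() if len(r) else 0,r.max() if len(r) else 0)
for p,z in [((295.5,324),252),((290,52),153.7),((201,256),38)]: print(onz(c,*p,z))
delta([580.5,17.8,290],down(27))
"
```

```text
283 308 282 337
280 0 0
286 285 301
292 283 303
298 283 304
304 283 305
310 283 306
316 283 307
322 283 308
328 284 307
334 289 303
340 0 0
[582.52  25.09 252.  ]
[502.07 180.64 153.7 ]
[507.54 -67.87  38.  ]
t 2.35 pos [548.29  66.14 293.4 ] q [-42.52  13.25  35.12 102.96  -8.23  66.3   21.93] w 87.63748122139644 F [ 0.4  -0.63 -0.04]
shift tool [57.66  3.47  7.02] rotvec [-0.03 -0.26  0.07]
```

```bash
python3 -c "
from h import *
f,c,s=snap('wrist'); np.save('pics/w2.npy',f)
m=(f.max(2)<60).astype(np.uint8); m[:270]=0;m[342:]=0;m[:,:255]=0;m[:,335:]=0
ys,xs=np.nonzero(m);print(xs.min(),xs.max(),ys.min(),ys.max())
w=(xs.max()-xs.min()+1); u=(xs[ys>ys.max()-20].min()+xs[ys>ys.max()-20].max())/2; 
print(w,s['tool_pos'],s['qd'],onz(c,u,ys.max()-w*.5,252))
"
```

```text
285 311 274 328
27 [548.29  66.14 293.4 ] [-3.79 -1.38 -5.06  1.93 -0.71  0.73 -5.56] [582.79  26.27 252.  ]
```

>>> {"op": "arm_command", "data": {
  "moves": [
    [[0, 0, 0, 28, 0, 4, 1], [0, 0, 0, 27, 0, 4, 1], [0, 0, 0, 0, 0, 0, 1], [0, 0, 0, 0, 0, 0, 1], [0, 0, 0, 0, 0, 0, 1]]
  ]
}}

```text
t: 2.9
tool_pos: [577.0, 31.8, 291.6]
tool_rot: [[0.462, -0.005, 0.887], [-0.887, 0.005, 0.462], [-0.007, -1.0, -0.002]]
ft_force: [0.1, 0.9, 0.7]
gripper_width: 87.7
```

```bash
python3 -c "
from h import *
f,c,s=snap('wrist'); cv2.imwrite('pics/w3.png',f[:,:,::-1]);np.save('pics/w3.npy',f)
print(s['tool_pos'],s['qd'],proj(c,[580.5,18,252]))
delta([580.5,18,210],down(27))
"
```

```text
[577.04  31.81 291.58] [-1.37 -0.17 -0.81  0.46 -0.31  0.1  -0.44] [273.41 264.09]
t 2.95 pos [576.99  32.25 291.56] q [-37.53  16.68  35.72  99.61 -10.81  67.35  28.82] w 87.9279654578788 F [ 0.35  0.3  -0.1 ]
shift tool [14.82 81.46 -3.32] rotvec [ 0.11  0.54 -0.39]
```

View pics/w3.png

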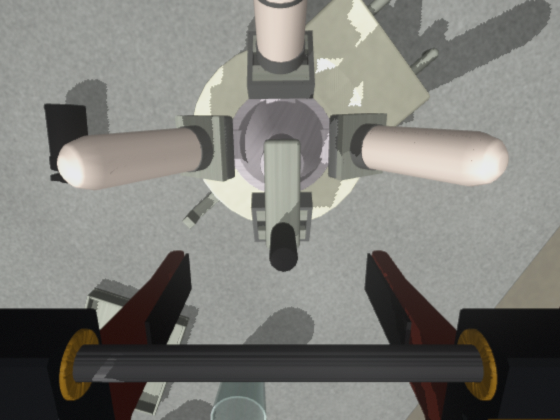

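```bash
python3 -c "
from h import *
d=optics.snapshot('wrist');s=bot.get_state();s['tool_pos']=np.array([577.04,31.81,291.58]);c=cam(d,s)
print(onz(c,284.5,260,252),onz(c,190,221,38),onz(c,283,138,160))
f,cx,cy,o,R=c
print(d['cx'],d['cy'],d['mount'])
"
```

```text
[585.28  23.59 252.  ] [507.81 -69.63  38.  ] [555.43  80.87 160.  ]
277.6921890654173 210.73775847086654 [[   0.     -0.95   -0.3   -82.79]
 [   0.      0.3    -0.95 -160.67]
 [   1.      0.      0.     -0.4 ]
 [   0.      0.      0.      1.  ]]
```

>>> {"op": "arm_command", "data": {
  "moves": [
    [[0, 0, 0, 6, 16, 2, 1], [0, 0, 0, 6, 16, 2, 1], [0, 0, 0, 0, 16, 0, 1], [0, 0, 0, 0, 16, 0, 1], [0, 0, 0, 0, 16, 0, 1]]
  ]
}}

```text
t: 3.5
tool_pos: [586.6, 24.8, 205.6]
tool_rot: [[0.465, -0.003, 0.885], [-0.885, 0.006, 0.465], [-0.007, -1.0, 0.0]]
ft_force: [0.1, 0.2, -0.4]
gripper_width: 87.9
```

```bash
python3 -c "
from h import *
delta([584,22,210],down(27))
f,c,s=snap('wrist'); cv2.imwrite('pics/w4.png',f[:,:,::-1])
"
```

```text
t 3.5 pos [586.6   24.75 205.62] q [-34.3   22.58  33.91 104.18 -15.09  57.87  33.47] w 87.93786040944337 F [ 0.08  0.16 -0.35]
shift tool [ 1.2  -4.39 -3.58] rotvec [-0.01  0.73 -0.4 ]
```

View pics/w4.png

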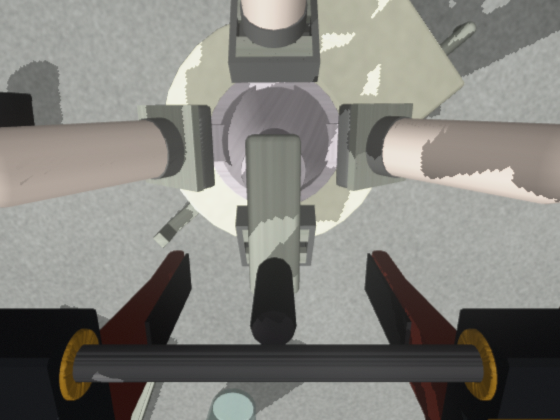

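>>> {"op": "arm_command", "data": {
  "moves": [
    [[0, 0, 0, 2, -3, -2.5, 1], [0, 0, 0, 0, 0, 0, 0.6], [0, 0, 0, 0, 0, 0, 0.1], [0, 0, 0, 0, 0, 0, 0], [0, 0, 0, 0, 0, 0, 0]]
  ],
  "grip_force": 15
}}

```text
t: 4.05
tool_pos: [583.5, 20.6, 205.2]
tool_rot: [[0.464, -0.009, 0.886], [-0.886, 0.004, 0.465], [-0.008, -1.0, -0.006]]
ft_force: [-1.8, -0.4, 0.1]
gripper_width: 59.3
```

>>> {"op": "arm_command", "data": {
  "moves": [
    [[0, 0, 0, 0, 0, 0, 0], [0, 0, 0, 0, 0, 0, 0], [0, 0, 0, 0, 0, 0, 0]]
  ]
}}

```text
t: 4.35
tool_pos: [584.0, 20.9, 206.2]
tool_rot: [[0.465, -0.007, 0.885], [-0.885, 0.005, 0.465], [-0.008, -1.0, -0.004]]
ft_force: [0.6, 0.0, -0.2]
gripper_width: 35.5
```

```bash
python3 -c "
from h import *
delta([584,22,210],down(27))
"
```

```text
t 4.35 pos [584.04  20.86 206.16] q [-34.12  22.41  34.03 104.34 -14.92  58.07  33.67] w 35.51086469916446 F [ 0.59  0.05 -0.2 ]
shift tool [-1.06 -3.83  0.48] rotvec [ 0.22  0.7  -0.44]
```

>>> {"op": "arm_command", "data": {
  "moves": [
    [[0, 0, 0, 0, -3, 0, 0], [0, 0, 0, 0, 0, 0, 0], [0, 0, 0, 0, 0, 0, 0], [0, 0, 0, 0, 0, 0, 0]]
  ]
}}

```text
t: 4.75
tool_pos: [585.3, 21.3, 209.7]
tool_rot: [[0.465, -0.004, 0.885], [-0.885, 0.005, 0.465], [-0.007, -1.0, -0.001]]
ft_force: [1.4, -0.6, -0.6]
gripper_width: 17.6
```

>>> {"op": "arm_command", "data": {
  "moves": [
    [[0, -8, 0, -0.5, 0, 7, 0], [0, -8, 0, -0.5, 0, 7, 0], [0, -8, 0, -0.5, 0, 7, 0]]
  ]
}}

```text
t: 5.05
tool_pos: [597.7, 31.6, 209.7]
tool_rot: [[0.79, -0.012, 0.612], [-0.612, 0.003, 0.791], [-0.011, -1.0, -0.005]]
ft_force: [-3.1, -2.4, 2.6]
gripper_width: 18.2
```

```bash
cat >> h.py <<'E'
def crank(final=67.8):
    s=bot.get_state(); v=s['tool_pos']-AX; a=np.degrees(np.arctan2(v[1],v[0])); z=s['tool_rot'][:,2]
    ja=np.degrees(np.arctan2(z[1],z[0]))
    print('knob ang',a,'r',np.hypot(*v[:2]),'jaw ang-90',ja-90,'todo',final-a,'F',s['ft_force'],'M',s['ft_torque'],'w',s['gripper_width'],'pos',s['tool_pos'],'q7',s['qpos'][6])
E
python3 -c "
from h import *
crank()"
```

```text
knob ang -37.26004102991144 r 50.6359489159718 jaw ang-90 -37.761095502445855 todo 105.06004102991145 F [-3.12 -2.4   2.59] M [-0.47  0.49 -0.08] w 18.212398878873792 pos [597.7   31.64 209.66] q7 54.88004442249821
```

>>> {"op": "arm_command", "data": {
  "moves": [
    [[0, -8, 0, -0.5, 0, 7, 0], [0, -8, 0, -0.5, 0, 7, 0], [0, -8, 0, -0.5, 0, 7, 0], [0, -8, 0, -0.5, 0, 7, 0], [0, -8, 0, -0.5, 0, 7, 0]]
  ]
}}

```text
t: 5.55
tool_pos: [608.3, 53.5, 209.7]
tool_rot: [[0.998, -0.013, -0.057], [0.057, -0.009, 0.998], [-0.013, -1.0, -0.008]]
ft_force: [3.7, -5.9, -4.3]
gripper_width: 17.4
```

```bash
python3 -c "
from h import *
crank()"
```

```text
knob ang -9.834595713520063 r 51.655919043477645 jaw ang-90 3.288703923043556 todo 77.63459571352006 F [ 3.67 -5.91 -4.3 ] M [-0.89 -0.99 -0.07] w 17.43040747907407 pos [608.3   53.48 209.65] q7 89.55401464327925
```

>>> {"op": "arm_command", "data": {
  "moves": [
    [[0, -4, 0, 1, 0, 8, 0], [0, -5, 0, 0.5, 0, 8, 0], [0, -5, 0, 0.5, 0, 8, 0], [0, -6, 0, 0.5, 0, 8, 0]]
  ]
}}

```text
t: 5.95
tool_pos: [610.1, 70.4, 209.7]
tool_rot: [[0.918, -0.003, -0.397], [0.397, -0.024, 0.917], [-0.013, -1.0, -0.021]]
ft_force: [7.1, -4.6, -2.4]
gripper_width: 17.7
```

```bash
python3 -c "
from h import *
crank()"
```

```text
knob ang 8.765435403465693 r 53.34904657255893 jaw ang-90 23.423404910553117 todo 59.0345645965343 F [ 7.06 -4.63 -2.44] M [-0.39 -1.23  0.02] w 17.71905175744891 pos [610.13  70.43 209.68] q7 105.32654647182608
```

>>> {"op": "arm_command", "data": {
  "moves": [
    [[0, -4, 0, 2, 0, 11, 0], [0, -5, 0, 1.5, 0, 11, 0], [0, -6, 0, 1, 0, 11, 0], [0, -7, 0, 0.5, 0, 11, 0]]
  ]
}}

```text
t: 6.35
tool_pos: [601.1, 97.0, 209.5]
tool_rot: [[0.7, 0.013, -0.714], [0.714, -0.038, 0.699], [-0.018, -0.999, -0.036]]
ft_force: [8.7, -3.9, -3.5]
gripper_width: 18.6
```

```bash
python3 -c "
from h import *
crank()
q=np.array([[585.3,21.3],[597.7,31.6],[608.3,53.5],[610.1,70.4],bot.get_state()['tool_pos'][:2]])
A=np.c_[2*q,np.ones(5)];s=np.linalg.lstsq(A,(q**2).sum(1),rcond=None)[0];print('circle',s[:2],np.sqrt(s[2]+s[0]**2+s[1]**2))
"
```

```text
knob ang 38.46190264969594 r 55.83209118145528 jaw ang-90 45.58997200124779 todo 29.338097350304054 F [ 8.73 -3.91 -3.55] M [-0.5  -1.17  0.18] w 18.586078491094888 pos [601.12  97.03 209.51] q7 121.63235829787561
circle [555.73  66.84] 54.470192158401645
```

>>> {"op": "arm_command", "data": {
  "moves": [
    [[0, -6, 0, 1, 0, 11, 0], [0, -7, 0, 0, 0, 11, 0], [0, -8, 0, 0, 0, 10, 0], [0, 0, 0, 0, 0, 0, 0], [0, 0, 0, 0, 0, 0, 0]]
  ]
}}

```text
t: 6.85
tool_pos: [581.8, 112.3, 209.5]
tool_rot: [[0.389, 0.023, -0.921], [0.921, -0.043, 0.388], [-0.031, -0.999, -0.038]]
ft_force: [4.3, 0.0, -1.2]
gripper_width: 18.7
```

```bash
python3 -c "
from h import *
crank()
f,c,s=snap('wrist'); g,cs,_=snap('side'); t,_,_=snap('top'); 
cv2.imwrite('pics/m5.png',np.hstack([cv2.resize(f,(400,300)),cv2.resize(t[120:300,150:390],(400,300))])[:,:,::-1])
"
```

```text
knob ang 64.03640734306667 r 55.64971131692619 jaw ang-90 67.1438923265506 todo 3.7635926569333265 F [ 4.31  0.05 -1.21] M [ 0.17 -0.16  0.14] w 18.70608502727096 pos [581.76 112.33 209.49] q7 138.68768146757614
```

View pics/m5.png

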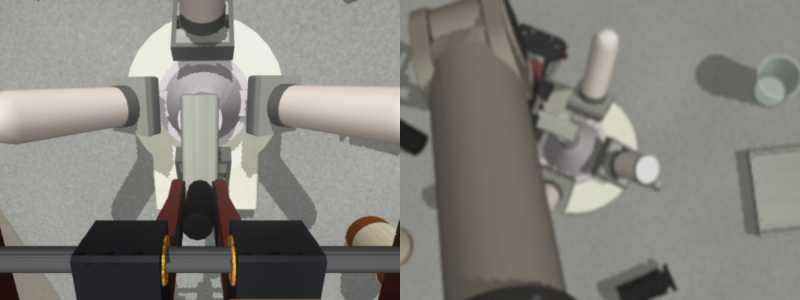

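>>> {"op": "arm_command", "data": {
  "moves": [
    [[0, 0, 0, 0, 0, 0, 0.5], [0, 0, 0, 0, 0, 0, 0.5], [0, 0, 0, 0, -30, 0, 0.5], [0, 0, 0, 0, -40, 0, 0.5], [0, 0, 0, 0, -40, 0, 0.8]]
  ]
}}

```text
t: 7.5
tool_pos: [576.0, 114.9, 315.2]
tool_rot: [[0.393, 0.009, -0.919], [0.918, -0.05, 0.393], [-0.042, -0.999, -0.028]]
ft_force: [0.5, 0.7, 0.1]
gripper_width: 48.8
```

>>> {"op": "arm_command", "data": {
  "moves": [
    [[0, 0, 0, -40, 0, 0, 1], [0, 0, 0, -40, 0, 0, 1], [0, 0, 0, 0, 0, 0, 1], [0, 0, 0, 0, 0, 0, 1]]
  ]
}}

```text
t: 7.9
tool_pos: [547.0, 40.7, 325.4]
tool_rot: [[0.395, 0.021, -0.919], [0.918, -0.046, 0.393], [-0.034, -0.999, -0.038]]
ft_force: [0.4, 0.1, -0.5]
gripper_width: 80.4
```

```bash
python3 -c "
from h import *
f,c,s=snap('wrist'); np.save('pics/w6.npy',f); import pickle; pickle.dump((c,s),open('pics/w6.pkl','wb'))
cv2.imwrite('pics/w6.png',f[:,:,::-1]); crank(); print(s['qd'])
"
```

```text
knob ang -114.84178905642241 r 24.37374199166432 jaw ang-90 66.7984404592639 todo 182.6417890564224 F [ 0.   -1.06  0.18] M [0.07 0.17 0.04] w 84.37557898723061 pos [547.16  40.18 325.39] q7 144.5937830587878
[ 1.87 -1.23  1.24  0.69  0.96  0.35  0.18]
```

View pics/w6.png

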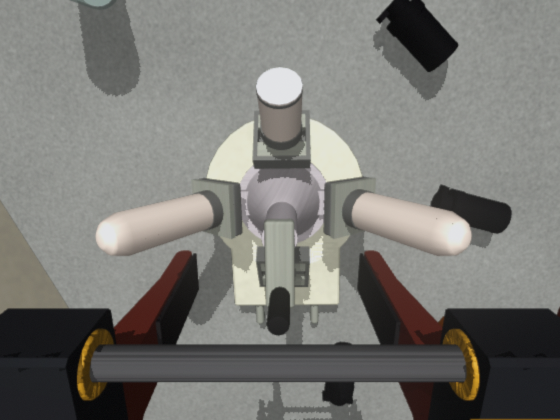

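```bash
python3 -c "
from h import *
import pickle; c,s=pickle.load(open('pics/w6.pkl','rb')); f=np.load('pics/w6.npy')
# box corners
g=f.astype(int); cream=((g.sum(2)>480)&(g[:,:,0]-g[:,:,2]>12))
for v in (270,290,300): 
  x=np.nonzero(cream[v,200:370])[0]+200; print('box row',v,x.min(),x.max())
for u in (245,260,320,332):
  y=np.nonzero(cream[250:330,u])[0]+250; print('col',u,y.max())
wh=(g.min(2)>170); wh[130:]=0; wh[:,:240]=0; wh[:,320:]=0; ys,xs=np.nonzero(wh); print('top',xs.min(),xs.max(),ys.min(),ys.max(),xs.mean(),ys.mean())
dk=(g.max(2)<60); dk[:270]=0;dk[335:]=0;dk[:,:255]=0;dk[:,305:]=0; ys,xs=np.nonzero(dk); print('knob',xs.min(),xs.max(),ys.min(),ys.max())
k=onz(c,279,322,252);t=onz(c,279.5,86,153.7)
print(k,t,np.degrees(np.arctan2(*(t-k)[1::-1])),np.linalg.norm((t-k)[:2]))
l=onz(c,233,304,33);r=onz(c,339,305,33);print(l,r,np.degrees(np.arctan2(*(r-l)[1::-1]))-90,np.linalg.norm(r-l))
"
```

```text
box row 270 233 338
box row 290 234 338
box row 300 235 338
col 245 304
col 260 304
col 320 303
col 332 303
top 240 319 67 129 279.21744708146247 90.05644644002565
knob 267 289 288 334
[577.75 109.02 252.  ] [511.9 -52.  153.7] -112.24179511026757 173.96185804918733
[689.52 183.6   33.  ] [550.53 241.5   33.  ] 67.38599131165674 150.56184162896545
```

```bash
cat >> h.py <<'E'
AX=np.array([558.5,63,0])
def tiltR(tw,lean=35,F=F):
    a_=np.radians(F); d=np.array([np.cos(a_),np.sin(a_),0]); L=np.radians(lean); a=np.sin(L)*d+np.cos(L)*np.array([0,0,1])
    z=np.array([-np.sin(a_),np.cos(a_),0])*-1; z=Ro.from_rotvec(np.radians(tw)*a).apply(z); y=-a
    return np.c_[np.cross(y,z),y,z],a,AX+75*d+[0,0,80]
E
python3 -c "
from h import *
for tw in (-135,-180,-120):
    R,a,ft=tiltR(tw); print(tw,R[:,2],a,ft); delta(ft+180*a,R)
"
```

```text
-135 [0.87 0.27 0.41] [-0.22 -0.53  0.82] [530.16  -6.44  80.  ]
t 7.95 pos [547.16  40.18 325.39] q [-18.99   9.87   7.52 100.14   1.69  69.43 144.59] w 84.37557898723061 F [ 0.   -1.06  0.18]
shift tool [-149.3   103.26   -0.82] rotvec [ 44.34 128.87 -15.07]
-180 [ 0.93 -0.38  0.  ] [-0.22 -0.53  0.82] [530.16  -6.44  80.  ]
t 7.95 pos [547.16  40.18 325.39] q [-18.99   9.87   7.52 100.14   1.69  69.43 144.59] w 84.37557898723061 F [ 0.   -1.06  0.18]
shift tool [-149.3   103.26   -0.82] rotvec [ 56.99 170.34   3.72]
-120 [0.73 0.47 0.5 ] [-0.22 -0.53  0.82] [530.16  -6.44  80.  ]
t 7.95 pos [547.16  40.18 325.39] q [-18.99   9.87   7.52 100.14   1.69  69.43 144.59] w 84.37557898723061 F [ 0.   -1.06  0.18]
shift tool [-149.3   103.26   -0.82] rotvec [ 39.91 114.74 -19.7 ]
```

>>> {"op": "arm_command", "data": {
  "moves": [
    [[0, 0, 0, -48, 0, 0, 1], [0, 0, 0, -48, 0, 0, 1], [2.6, 7.6, -0.9, 0, 0, 0, 1], [2.6, 7.6, -0.9, 0, 0, 0, 1], [2.6, 7.6, -0.9, 0, 0, 0, 1]]
  ]
}}

```text
t: 8.45
tool_pos: [509.5, -43.9, 327.1]
tool_rot: [[0.722, -0.068, -0.689], [0.692, 0.073, 0.718], [0.001, -0.995, 0.1]]
ft_force: [0.1, 0.3, -0.3]
gripper_width: 88.1
```

>>> {"op": "arm_command", "data": {
  "moves": [
    [[2.6, 7.6, -0.9, 0, 0, 0, 1], [2.6, 7.6, -0.9, 0, 0, 0, 1], [2.6, 7.6, -0.9, 0, 0, 0, 1], [2.6, 7.6, -0.9, 0, 0, 0, 1], [2.6, 7.6, -0.9, 0, 0, 0, 1]]
  ]
}}

```text
t: 8.95
tool_pos: [512.9, -37.8, 324.6]
tool_rot: [[0.994, -0.093, -0.054], [0.081, 0.31, 0.947], [-0.071, -0.946, 0.316]]
ft_force: [-0.4, 1.0, -0.6]
gripper_width: 87.6
```

>>> {"op": "arm_command", "data": {
  "moves": [
    [[2.6, 7.6, -0.9, 0, 0, 0, 1], [2.6, 7.6, -0.9, 0, 0, 0, 1], [2.6, 7.6, -0.9, 0, 0, 0, 1], [2.6, 7.6, -0.9, 0, 0, 0, 1], [2.6, 7.6, -0.9, 0, 0, 0, 1]]
  ]
}}

```text
t: 9.45
tool_pos: [516.3, -32.9, 321.2]
tool_rot: [[0.801, 0.041, 0.598], [-0.537, 0.491, 0.686], [-0.265, -0.87, 0.415]]
ft_force: [0.3, 0.6, -0.4]
gripper_width: 87.4
```

```bash
python3 -c "
from h import *
R,a,ft=tiltR(-135); delta(ft+160*a,R)
"
```

```text
t 9.45 pos [516.3  -32.86 321.17] q [ -6.08  11.92  24.7  105.16 -34.93  74.95  83.75] w 87.42618708036134 F [ 0.25  0.57 -0.37]
shift tool [ 44.01  66.17 -98.34] rotvec [10.12 27.12 -3.88]
```

>>> {"op": "arm_command", "data": {
  "moves": [
    [[2.5, 7.6, -0.9, 9, 10, -24, 1], [2.5, 7.6, -0.9, 9, 10, -24, 1], [2.5, 7.6, -0.9, 9, 10, -24, 1], [2.5, 7.6, -0.9, 9, 10, -24, 1], [0, 8, 0, 0, 0, 0, 1]]
  ]
}}

```text
t: 9.95
tool_pos: [474.7, -83.9, 230.9]
tool_rot: [[0.233, 0.215, 0.948], [-0.844, 0.529, 0.088], [-0.483, -0.821, 0.305]]
ft_force: [1.0, 0.0, 0.7]
gripper_width: 88.2
```

>>> {"op": "arm_command", "data": {
  "moves": [
    [[0, 8, 0, 0, 0, 0, 1], [0, 8, 0, 0, 0, 0, 1], [0, 8, 0, 0, 0, 0, 1]]
  ]
}}

```text
t: 10.25
tool_pos: [474.8, -82.0, 228.3]
tool_rot: [[-0.19, 0.21, 0.959], [-0.802, 0.53, -0.274], [-0.566, -0.822, 0.068]]
ft_force: [0.0, -0.6, -0.8]
gripper_width: 88.0
```

```bash
python3 -c "
from h import *
R,a,ft=tiltR(-170); delta(ft+140*a,R)
"
```

```text
t 10.25 pos [474.76 -81.98 228.31] q [ -3.75  14.23  34.03 119.98 -48.21  64.34  43.24] w 87.98865739644965 F [ 0.04 -0.59 -0.82]
shift tool [13.31 33.52 21.43] rotvec [ 0.39 -2.67  0.21]
```

>>> {"op": "arm_command", "data": {
  "moves": [
    [[0.2, -2.5, 0, 7, 17, 11, 1], [0, 0, 0, 6, 16, 10, 1], [0, 0, 0, 0, 0, 0, 1], [0, 0, 0, 0, 0, 0, 1]]
  ]
}}

```text
t: 10.65
tool_pos: [502.1, -77.2, 193.2]
tool_rot: [[-0.148, 0.207, 0.967], [-0.814, 0.53, -0.238], [-0.562, -0.823, 0.09]]
ft_force: [0.0, 0.5, 0.1]
gripper_width: 87.8
```

```bash
python3 -c "
from h import *
R,a,ft=tiltR(-170); delta(ft+140*a,R)
f,c,s=snap('wrist'); cv2.imwrite('pics/w7.png',f[:,:,::-1]); np.save('pics/w7.npy',f)
import pickle; pickle.dump((c,s),open('pics/w7.pkl','wb'))
print(proj(c,ft+90*a),proj(c,ft+14.5*a),s['qd'])
"
```

```text
t 10.65 pos [502.08 -77.24 193.18] q [ -2.9   19.67  32.06 118.97 -52.56  62.33  49.05] w 87.84147595387057 F [0.05 0.55 0.13]
shift tool [ 2.38 -3.58 -1.2 ] rotvec [ 0.55 -0.21  0.25]
[277.68 239.78] [278.48 204.91] [-0.75  1.46 -0.62 -0.31 -0.27 -0.13 -0.1 ]
```

View pics/w7.png

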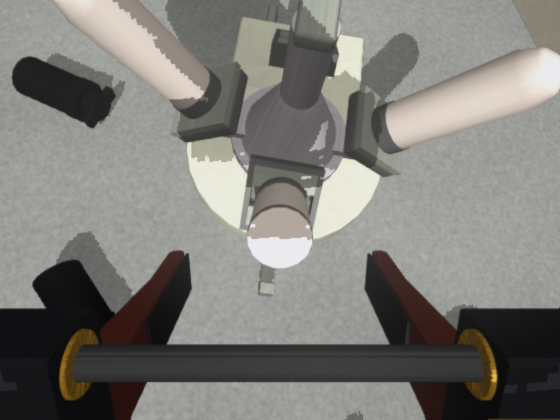

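```bash
python3 -c "
from h import *
import pickle; c,s=pickle.load(open('pics/w7.pkl','rb'))
d=np.array([np.cos(np.radians(F)),np.sin(np.radians(F)),0])
print(proj(c,AX+150*d+[0,0,38]))
p=onz(c,266.5,288,38); t=onz(c,280,238,153.7)
ang=lambda v:np.degrees(np.arctan2(v[1],v[0]))
print(p,ang(p-AX),np.linalg.norm((p-AX)[:2]),t,ang(t-AX),np.linalg.norm((t-AX)[:2]))
# box back edge corners
l=onz(c,243,18,33); r=onz(c,362,38,33); print(ang(r-l)-90,np.linalg.norm(r-l))
"
```

```text
[262.59 291.76]
[506.07 -73.45  38.  ] -111.01920003196152 146.17501025384348 [512.35 -53.45 153.7 ] -111.61824989674658 125.26379498962082
-110.76334644061828 142.8197423093409
```

>>> {"op": "arm_command", "data": {
  "moves": [
    [[0.5, 0, 0.2, 2, 24, 0, 1], [0, 0, 0, 0, 24, 0, 1], [0, 0, 0, 0, 24, 0, 1], [0, 0, 0, 0, 16, 0, 1], [0, 0, 0, 0, 0, 0, 1]]
  ]
}}

```text
t: 11.2
tool_pos: [522.5, -31.8, 122.1]
tool_rot: [[-0.145, 0.222, 0.964], [-0.812, 0.53, -0.244], [-0.565, -0.819, 0.104]]
ft_force: [0.3, -0.5, 0.8]
gripper_width: 87.7
```

```bash
python3 -c "
from h import *
R,a,ft=tiltR(-170); delta(ft+43*a,R)
f,c,s=snap('wrist'); np.save('pics/w8.npy',f); g=f.astype(int)
wh=(g.min(2)>170); wh[:150]=0; wh[335:]=0; wh[:,:220]=0; wh[:,340:]=0; ys,xs=np.nonzero(wh); print('top',xs.min(),xs.max(),ys.min(),ys.max()); print(proj(c,s['tool_pos']-s['tool_rot'][:,1]*47))
"
```

```text
t 11.2 pos [522.46 -31.83 122.12] q [ -3.91  25.96  27.   122.43 -63.02  54.45  56.3 ] w 87.66810664067026 F [ 0.31 -0.49  0.84]
shift tool [ 2.05  6.64 -2.9 ] rotvec [-0.32 -0.04  0.01]
top 220 339 160 334
[279.89 328.93]
```

>>> {"op": "arm_command", "data": {
  "moves": [
    [[0, 0, 0, 1.5, 6, -2, 1], [0, 0, 0, 0, 0, 0, 0.4], [0, 0, 0, 0, 0, 0, 0.4], [0, 0, 0, 0, 0, 0, 0], [0, 0, 0, 0, 0, 0, 0]]
  ],
  "grip_force": 30
}}

```text
t: 11.75
tool_pos: [523.0, -33.1, 120.0]
tool_rot: [[-0.145, 0.229, 0.963], [-0.813, 0.527, -0.248], [-0.564, -0.818, 0.11]]
ft_force: [-0.5, 0.6, -0.8]
gripper_width: 59.3
```

>>> {"op": "arm_command", "data": {
  "moves": [
    [[0, 0, 0, 0, 0, 0, 0], [0, 0, 0, 0, 0, 0, 0], [0, 0, 0, 0, 0, 0, 0]]
  ]
}}

```text
t: 12.05
tool_pos: [523.2, -33.4, 120.3]
tool_rot: [[-0.145, 0.23, 0.962], [-0.813, 0.527, -0.248], [-0.564, -0.818, 0.111]]
ft_force: [-0.4, -0.5, -0.8]
gripper_width: 42.1
```

```bash
python3 -c "
from h import *
R,a,ft=tiltR(-170); delta(ft+43*a,R); print(bot.get_state()['ft_torque'])
"
```

```text
t 12.05 pos [523.2  -33.44 120.32] q [ -3.7   26.04  26.9  122.68 -63.66  54.02  57.01] w 42.06666870614434 F [-0.45 -0.53 -0.77]
shift tool [-0.17  5.82 -3.86] rotvec [-0.81 -0.02  0.07]
[-0.53  0.26  0.03]
```

>>> {"op": "arm_command", "data": {
  "moves": [
    [[0, 0, 0, 0, 0, 0, 0], [0, -4, 0, 0, 0, 0, 0], [0, -8, 0, 0, 0, 0, 0], [0, -8, 0, 0, 0, 0, 0], [0, -8, 0, 0, 0, 0, 0]]
  ]
}}

```text
t: 12.55
tool_pos: [521.5, -32.0, 120.7]
tool_rot: [[0.34, 0.227, 0.913], [-0.829, 0.53, 0.177], [-0.444, -0.817, 0.368]]
ft_force: [1.0, 0.9, 0.5]
gripper_width: 41.7
```

```bash
python3 -c "
from h import *
R,a,ft=tiltR(-170); delta(ft+43*a,R); print(bot.get_state()['ft_torque'])
"
```

```text
t 12.55 pos [521.51 -32.01 120.71] q [ -0.12  25.25  22.3  122.54 -61.96  52.53  84.43] w 41.664791385134166 F [1.02 0.93 0.46]
shift tool [-0.06  5.78 -2.14] rotvec [-0.6  28.89  0.04]
[-0.16 -0.02 -0.18]
```

>>> {"op": "arm_command", "data": {
  "moves": [
    [[0, -8, 0, 0, 0, 0, 0], [0, -8, 0, 0, 0, 0, 0], [0, -8, 0, 0, 0, 0, 0], [0, -8, 0, 0, 0, 0, 0], [0, -8, 0, 0, 0, 0, 0]]
  ]
}}

```text
t: 13.05
tool_pos: [523.4, -30.9, 121.6]
tool_rot: [[0.861, 0.229, 0.454], [-0.502, 0.531, 0.683], [-0.085, -0.816, 0.572]]
ft_force: [1.4, 0.7, -0.8]
gripper_width: 41.8
```

>>> {"op": "arm_command", "data": {
  "moves": [
    [[0, -8, 0, 0, 0, 0, 0], [0, -8, 0, 0, 0, 0, 0], [0, -4, 0, 0, 0, 0, 0]]
  ]
}}

```text
t: 13.35
tool_pos: [523.6, -30.3, 121.9]
tool_rot: [[0.967, 0.229, 0.115], [-0.224, 0.533, 0.816], [0.126, -0.815, 0.566]]
ft_force: [0.1, -0.3, 0.5]
gripper_width: 41.9
```

```bash
python3 -c "
from h import *
R,a,ft=tiltR(-170); delta(ft+43*a,R); print(bot.get_state()['ft_torque'])
"
```

```text
t 13.35 pos [523.62 -30.3  121.91] q [  8.01  24.18  11.99 121.88 -58.53  49.17 143.78] w 41.91344863088881 F [ 0.11 -0.31  0.55]
shift tool [-3.75  5.35 -3.27] rotvec [-0.79 91.62  0.31]
[-0.36  0.26  0.01]
```

>>> {"op": "arm_command", "data": {
  "moves": [
    [[0, -4, 0, 0, 0, 0, 0], [0, 0, 0, 0, 0, 0, 0]]
  ]
}}

```text
t: 13.55
tool_pos: [523.7, -29.6, 122.6]
tool_rot: [[0.972, 0.229, 0.044], [-0.163, 0.534, 0.829], [0.167, -0.814, 0.557]]
ft_force: [-0.4, 1.1, -0.3]
gripper_width: 41.5
```

```bash
python3 -c "
from h import *
R,a,ft=tiltR(-170); delta(ft+43*a,R); s=bot.get_state(); print(s['ft_torque']@s['tool_rot'])
f,c,s=snap('wrist'); t,_,_=snap('side')
cv2.imwrite('pics/m9.png',np.hstack([cv2.resize(f,(400,300)),cv2.resize(t[130:280,190:340],(400,300))])[:,:,::-1])
"
```

```text
t 13.55 pos [523.72 -29.63 122.58] q [  8.61  24.11  11.24 121.83 -58.32  49.06 147.75] w 41.520060696005544 F [-0.36  1.09 -0.27]
shift tool [-4.08  5.52 -3.93] rotvec [-0.88 95.83  0.23]
[-0.41 -0.01  0.1 ]
```

View pics/m9.png

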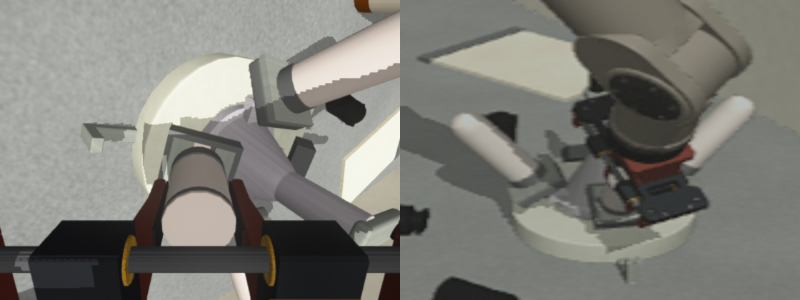

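```bash
python3 -c "
from h import *
f,c,s=snap('side')
for F_ in (-118,-112,-106): print(F_,[proj(c,AX+np.array([152*np.cos(np.radians(F_+q)),152*np.sin(np.radians(F_+q)),190])) for q in(90,-90)])
l=onz(c,213.2,190,190);r=onz(c,318.2,182,190);v=r-l;print(l,r,np.degrees(np.arctan2(v[1],v[0])),np.linalg.norm(v))
f,c,s=snap('wrist')
for F_ in (-118,-112,-106): print(F_,proj(c,AX+np.array([75*np.cos(np.radians(F_+90)),75*np.sin(np.radians(F_+90)),80]))*400/560,proj(c,AX+150*np.array([np.cos(np.radians(F_)),np.sin(np.radians(F_)),38/150]))*400/560)
"
```

```text
-118 [array([318.88, 185.96]), array([213.14, 188.83])]
-112 [array([317.62, 183.51]), array([213.39, 191.41])]
-106 [array([315.85, 181.15]), array([214.24, 194.  ])]
[421.11 127.86 190.  ] [707.09  13.03 190.  ] -21.8769055216248 308.1727269398235
-118 [224.65 224.28] [ 96.46 124.64]
-112 [229.51 223.54] [ 92.57 142.84]
-106 [234.43 222.24] [ 90.91 160.32]
```

>>> {"op": "arm_command", "data": {
  "moves": [
    [[0, -4, 0, 0, 0, 0, 0], [0, 0, 0, 0, 0, 0, 0]]
  ]
}}

```text
t: 13.95
tool_pos: [525.0, -30.3, 122.7]
tool_rot: [[0.973, 0.232, -0.019], [-0.11, 0.533, 0.839], [0.205, -0.814, 0.544]]
ft_force: [1.0, 1.5, -0.5]
gripper_width: 41.5
```

```bash
python3 -c "
from h import *
R,a,ft=tiltR(-170); delta(ft+43*a,R); s=bot.get_state(); print(s['ft_torque']@s['tool_rot'])
"
```

```text
t 13.95 pos [524.96 -30.27 122.75] q [  9.11  24.08  10.64 121.73 -58.17  48.78 151.31] w 41.490393419139984 F [ 1.01  1.47 -0.51]
shift tool [-5.66  5.7  -3.18] rotvec [-0.95 99.57  0.43]
[-0.29  0.33 -0.04]
```

>>> {"op": "arm_command", "data": {
  "moves": [
    [[0, 3, 0, 0, 0, 0, 0], [0, 0, 0, 0, -6, 0, 0], [0, 0, 0, 0, -6, 0, 0]]
  ]
}}

```text
t: 14.25
tool_pos: [521.8, -37.3, 131.7]
tool_rot: [[0.972, 0.23, 0.037], [-0.158, 0.531, 0.832], [0.172, -0.815, 0.553]]
ft_force: [1.5, 1.8, -2.3]
gripper_width: 41.5
```

```bash
python3 -c "
from h import *
R,a,ft=tiltR(-170); delta(ft+43*a,R); s=bot.get_state(); print(s['ft_torque']@s['tool_rot'],s['ft_force']@s['tool_rot'])
"
```

```text
t 14.25 pos [521.79 -37.34 131.7 ] q [  8.85  23.2   11.95 121.48 -56.96  50.05 147.22] w 41.54958609120109 F [ 1.55  1.77 -2.26]
shift tool [-5.02 17.5  -2.44] rotvec [-0.79 96.24  0.45]
[-0.57  0.04 -0.42] [0.84 3.14 0.28]
```

>>> {"op": "arm_command", "data": {
  "moves": [
    [[0, 0, 0, 0, -10, 0, 0], [0, 0, 0, 0, -15, 0, 0], [0, 0, 0, 0, -25, 0, 0], [0, 0, 0, 0, -30, 0, 0], [0, 0, 0, 0, -30, 0, 0]]
  ]
}}

```text
t: 14.75
tool_pos: [491.0, -97.9, 224.3]
tool_rot: [[0.974, 0.221, 0.039], [-0.154, 0.533, 0.832], [0.164, -0.817, 0.553]]
ft_force: [1.1, -0.2, -1.6]
gripper_width: 41.6
```

```bash
python3 -c "
from h import *
f,c,s=snap('wrist'); t,T,_=snap('side')
g,_,_=snap('top')
cv2.imwrite('pics/m10.png',np.hstack([cv2.resize(f,(400,300)),cv2.resize(t[130:280,190:390],(400,300))])[:,:,::-1])
# tray & obstacles
delta([502,-314,140],down(90))
np.save('pics/t10.npy',g); cv2.imwrite('pics/t10.png',cv2.resize(g[120:300,240:500],(780,540))[:,:,::-1])
"
```

```text
t 14.9 pos [492.61 -98.9  224.73] q [ 11.64  15.3   17.52 117.04 -46.22  61.99 140.15] w 41.70374148175195 F [ 0.18  0.11 -2.04]
shift tool [  28.51  -42.86 -225.58] rotvec [-33.13  -5.95  12.06]
```

View pics/m10.png

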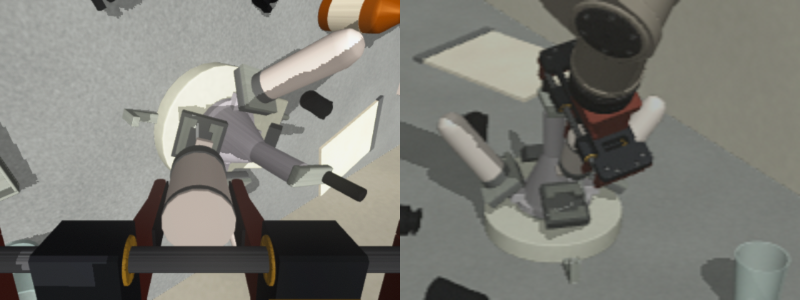

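>>> {"op": "arm_command", "data": {
  "moves": [
    [[-6.6, -1.2, 2.4, 0, 0, 0, 0], [-6.6, -1.2, 2.4, 0, 0, 0, 0], [-6.6, -1.2, 2.4, 0, 0, 0, 0], [-6.6, -1.2, 2.4, 0, 0, 0, 0], [-6.6, -1.2, 2.4, 0, 0, 0, 0]]
  ]
}}

```text
t: 15.4
tool_pos: [487.6, -101.7, 220.7]
tool_rot: [[1.0, -0.012, 0.004], [-0.005, -0.017, 1.0], [-0.012, -1.0, -0.017]]
ft_force: [-0.4, 0.3, -2.4]
gripper_width: 41.8
```

```bash
python3 -c "
from h import *
delta([502,-314,160],down(90))
g=np.load('pics/t10.npy'); T=cam(optics.snapshot('top'))
m=cv2.Canny(g,60,120)
print('beaker',onz(T,372,176,0),'jar',onz(T,448,196,0))
"
```

```text
t 15.4 pos [ 487.57 -101.71  220.72] q [-12.26  10.99  18.55 113.68  -2.94  56.49  97.38] w 41.8240004863149 F [-0.35  0.34 -2.37]
shift tool [  16.1    64.09 -211.18] rotvec [ 0.96 -0.25 -0.67]
beaker [ 668.05 -266.01    0.  ] jar [ 612.03 -478.33    0.  ]
```

View pics/t10.png

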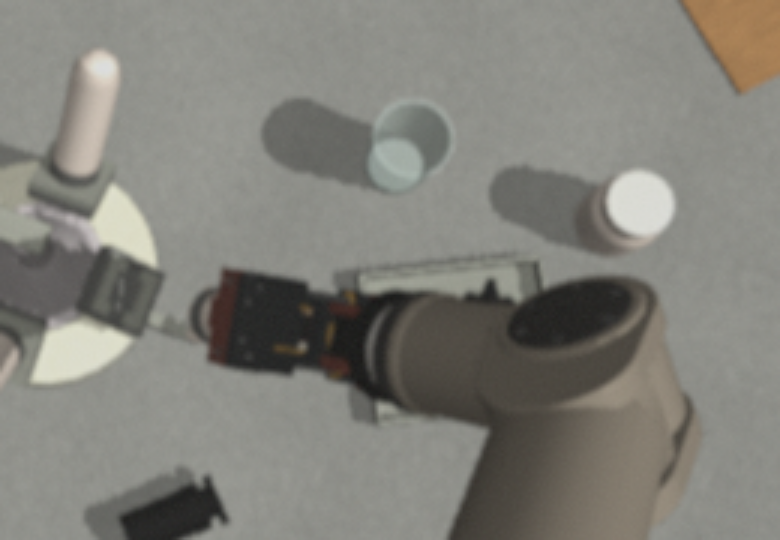

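>>> {"op": "arm_command", "data": {
  "moves": [
    [[1, 0, -0.7, 3, 0, -40, 0], [0, 0, 0, 3, 0, -42, 0], [0, 0, 0, 3, 5, -42, 0], [0, 0, 0, 3, 5, -42, 0], [0, 0, 0, 3, 10, -38, 0]]
  ]
}}

```text
t: 15.95
tool_pos: [509.2, -290.3, 195.5]
tool_rot: [[0.999, -0.005, -0.034], [0.035, 0.011, 0.999], [-0.005, -1.0, 0.011]]
ft_force: [1.8, 0.6, -1.9]
gripper_width: 41.6
```

>>> {"op": "arm_command", "data": {
  "moves": [
    [[0, 0, 0, 0, 20, 0, 0], [0, 0, 0, 0, 10, 0, 0], [0, 0, 0, 0, 0, 0, 0]]
  ]
}}

```text
t: 16.25
tool_pos: [505.0, -294.5, 160.2]
tool_rot: [[1.0, -0.011, -0.027], [0.027, 0.014, 1.0], [-0.01, -1.0, 0.014]]
ft_force: [-0.2, 0.0, -2.2]
gripper_width: 41.8
```

```bash
python3 -c "
from h import *
delta([502,-314,63],down(90))
f,c,s=snap('side'); np.save('pics/s11.npy',f)
p=s['tool_pos'];print([proj(c,p+[0,0,z]) for z in(-49,41)])
w,cw,_=snap('wrist'); np.save('pics/w11.npy',w)
"
```

```text
t 16.25 pos [ 505.   -294.48  160.22] q [  7.38  24.26  22.17 105.77 -11.72  53.1  126.53] w 41.8036600503714 F [-0.2   0.04 -2.2 ]
shift tool [ -2.51  96.96 -20.84] rotvec [-0.82  1.53 -0.61]
[array([329.49, 281.21]), array([332.56, 249.74])]
```

>>> {"op": "arm_command", "data": {
  "moves": [
    [[-0.8, 0, -0.6, -2, 20, -10, 0], [0, 0, 0, 0, 20, -10, 0], [0, 0, 0, 0, 25, 0, 0], [0, 0, 0, 0, 15, 0, 0], [0, 0, 0, 0, 0, 0, 0]]
  ]
}}

```text
t: 16.85
tool_pos: [510.7, -310.1, 84.7]
tool_rot: [[0.999, 0.013, -0.037], [0.037, 0.0, 0.999], [0.013, -1.0, -0.0]]
ft_force: [-0.1, 1.0, -1.1]
gripper_width: 41.6
```

```bash
python3 -c "
from h import *
delta([502,-314,53],down(90))
"
```

```text
t 16.85 pos [ 510.71 -310.06   84.67] q [ 10.53  30.27  19.79 108.15 -14.9   43.38 130.75] w 41.578348294646744 F [-0.07  0.97 -1.07]
shift tool [-9.26 31.55 -3.6 ] rotvec [0.01 2.13 0.75]
```

>>> {"op": "arm_command", "data": {
  "moves": [
    [[0, 0, 0.7, -8, 10, -3, 0], [0, 0, 0, 0, 8, 0, 0], [0, 0, 0, 0, 5, 0, 0], [0, 0, 0, 0, 2, 0, 0], [0, 0, 0, 0, 0, 0, 0]]
  ]
}}

```text
t: 17.35
tool_pos: [504.8, -313.4, 60.8]
tool_rot: [[0.999, 0.004, -0.039], [0.039, -0.002, 0.999], [0.004, -1.0, -0.002]]
ft_force: [-1.2, -0.2, -2.0]
gripper_width: 41.6
```

```bash
python3 -c "
from h import *
delta([502,-314,53],down(90))
"
```

```text
t 17.35 pos [ 504.83 -313.4    60.85] q [ 11.41  32.17  19.15 108.95 -15.47  41.1  131.76] w 41.55318271949437 F [-1.16 -0.18 -2.  ]
shift tool [-2.88  7.84 -0.48] rotvec [0.1  2.24 0.25]
```

>>> {"op": "arm_command", "data": {
  "moves": [
    [[0, 0, 0, 0, 3, 0, 0], [0, 0, 0, 0, 2, 0, 0], [0, 0, 0, 0, 1, 0, 0]]
  ]
}}

```text
t: 17.65
tool_pos: [505.5, -313.8, 55.7]
tool_rot: [[0.999, 0.006, -0.039], [0.039, -0.002, 0.999], [0.006, -1.0, -0.002]]
ft_force: [-3.2, 1.7, 12.6]
gripper_width: 41.4
```

>>> {"op": "arm_command", "data": {
  "moves": [
    [[0, 0, 0, 0, 2, 0, 0], [0, 0, 0, 0, 0, 0, 0]]
  ]
}}

```text
t: 17.85
tool_pos: [505.9, -314.1, 56.4]
tool_rot: [[0.999, 0.007, -0.039], [0.039, -0.001, 0.999], [0.007, -1.0, -0.001]]
ft_force: [0.2, -0.3, -0.9]
gripper_width: 41.6
```

>>> {"op": "arm_command", "data": {
  "moves": [
    [[0, 0, 0, 0, 2, 0, 0], [0, 0, 0, 0, 0, 0, 0]]
  ]
}}

```text
t: 18.05
tool_pos: [506.4, -314.6, 56.0]
tool_rot: [[0.999, 0.009, -0.038], [0.038, -0.001, 0.999], [0.009, -1.0, -0.002]]
ft_force: [0.3, 0.2, -1.8]
gripper_width: 41.6
```

>>> {"op": "arm_command", "data": {
  "moves": [
    [[0, 0, 0, 0, 2.5, 0, 0], [0, 0, 0, 0, 1, 0, 0]]
  ]
}}

```text
t: 18.25
tool_pos: [506.8, -315.1, 55.7]
tool_rot: [[0.999, 0.01, -0.038], [0.038, -0.0, 0.999], [0.01, -1.0, -0.001]]
ft_force: [-3.5, 1.0, 8.7]
gripper_width: 41.5
```

>>> {"op": "arm_command", "data": {
  "moves": [
    [[0, 0, 0, 0, 0.5, 0, 0.55], [0, 0, 0, 0, 0, 0, 0.6], [0, 0, 0, 0, 0, 0, 0.8]]
  ]
}}

```text
t: 18.55
tool_pos: [507.4, -315.5, 55.2]
tool_rot: [[0.999, 0.012, -0.037], [0.038, -0.001, 0.999], [0.011, -1.0, -0.002]]
ft_force: [-0.7, -0.4, 0.6]
gripper_width: 57.3
```

```bash
python3 -c "
from h import *
delta([502,-314,53],down(90))
f,c,s=snap('wrist'); np.save('pics/w12.npy',f); g=f.astype(int)
p=s['tool_pos'];y=s['tool_rot'][:,1]
print('exp top',proj(c,[p[0],p[1],94]),'exp rim r px',proj(c,[p[0],p[1]+21,94]))
wh=(g.min(2)>150).astype(np.uint8); wh[345:]=0
n,l,st,ce=cv2.connectedComponentsWithStats(wh)
for i in range(1,n):
  if st[i,4]>300: print(st[i],ce[i])
"
```

```text
t 18.55 pos [ 507.4  -315.51   55.18] q [ 11.92  32.73  18.75 108.88 -15.97  40.28 132.22] w 57.312982075315546 F [-0.68 -0.43  0.61]
shift tool [-5.36  2.11  1.71] rotvec [0.09 2.15 0.66]
exp top [277.1 320.4] exp rim r px [330.31 322.11]
[     0      0    560    341 103452] [254.3  117.47]
[417 113  11 140 696] [421.73 181.81]
[  159   124   251   220 31637] [281.41 215.97]
```

Released; open fully and rise straight up, slowly at first.

>>> {"op": "arm_command", "data": {
  "moves": [
    [[0, 0, 0, 0, 0, 0, 1], [0, 0, 0, 0, 0, 0, 1], [0, 0, 0, 0, -10, 0, 1], [0, 0, 0, 0, -30, 0, 1], [0, 0, 0, 0, -40, 0, 1]]
  ]
}}

```text
t: 19.1
tool_pos: [503.1, -313.2, 132.3]
tool_rot: [[0.999, 0.001, -0.038], [0.038, 0.003, 0.999], [0.001, -1.0, 0.003]]
ft_force: [1.1, -0.8, 0.5]
gripper_width: 88.1
```

>>> {"op": "arm_command", "data": {
  "moves": [
    [[0, 0, 0, 0, -40, 0, 1], [0, 0, 0, -30, -30, 0, 1], [0, 0, 0, -40, -20, 0, 1], [0, 0, 0, 0, 0, 0, 1]]
  ]
}}

```text
t: 19.5
tool_pos: [433.7, -318.3, 233.3]
tool_rot: [[0.999, 0.011, -0.038], [0.038, -0.002, 0.999], [0.01, -1.0, -0.002]]
ft_force: [0.5, -1.7, -0.9]
gripper_width: 87.6
```

```bash
python3 -c "
from h import *
delta([502,-314,53],down(90))
f,c,s=snap('wrist'); cv2.imwrite('pics/w13.png',f[:,:,::-1]); np.save('pics/w13.npy',f); g=f.astype(int)
for z in (94,4): print(z,proj(c,[506,-315,z]),proj(c,[506,-294,z]),proj(c,[527,-315,z]))
sd,cs,_=snap('side'); cv2.imwrite('pics/s13.png',cv2.resize(sd[220:380,250:450],(800,640))[:,:,::-1]); print('side',[proj(cs,[506,-315,z]) for z in(4,19,94)])
old=np.load('pics/side0.npy').astype(int); dd=(abs(sd.astype(int)-old).sum(2)>60).astype(np.uint8); dd[:, :250]=0
n,l,st,ce=cv2.connectedComponentsWithStats(dd)
for i in range(1,n):
  if st[i,4]>60: print(st[i],ce[i])
"
```

```text
t 19.5 pos [ 433.68 -318.26  233.32] q [  8.65  14.    25.18 109.    -7.26  57.93 129.18] w 87.62401383580286 F [ 0.46 -1.69 -0.9 ]
shift tool [ 66.54 181.02   2.06] rotvec [0.12 2.2  0.6 ]
94 [278.61 272.28] [301.18 273.05] [277.77 292.19]
4 [278.63 235.96] [296.59 236.59] [277.97 252.41]
side [array([331.75, 320.31]), array([332.24, 315.66]), array([334.8 , 291.48])]
[250  60  33  39 568] [265.52  79.41]
[ 303   87   46   42 1360] [325.73 106.74]
[ 250  107  111  178 7411] [303.81 206.27]
[313 286  30  39 757] [328.91 304.04]
```

>>> {"op": "arm_command", "data": {
  "moves": [
    [[0, 0, 0, 0, -40, 40, 1], [0, 0, 0, 0, -30, 40, 1], [0, 0, 0, 0, 0, 40, 1], [0, 0, 0, 0, 0, 40, 1], [0, 0, 0, 0, 0, 0, 1]]
  ]
}}

```text
t: 20.1
tool_pos: [433.5, -153.3, 294.7]
tool_rot: [[0.999, 0.004, -0.045], [0.045, -0.001, 0.999], [0.004, -1.0, -0.001]]
ft_force: [0.0, 0.2, 0.3]
gripper_width: 87.4
```

```bash
python3 -c "
from h import *
sd,cs,s=snap('side'); tp,ct,_=snap('top'); print(s['t'],s['tool_pos'])
old=np.load('pics/side0.npy').astype(int); D=abs(sd.astype(int)-old).sum(2)
ot=np.load('pics/top0.npy').astype(int); E=abs(tp.astype(int)-ot).sum(2)
for n,(a,b,c_,d) in dict(beaker=(250,294,355,387),jar=(304,350,396,430),flask=(165,220,162,188)).items(): print(n,'side changed px',(D[a:b,c_:d]>60).sum())
for n,(a,b,c_,d) in dict(beaker=(150,187,360,392),jar=(174,207,432,466),flask=(248,282,115,160)).items(): print(n,'top changed px',(E[a:b,c_:d]>60).sum())
for v in range(284,328,4):
  x=np.nonzero((sd[v,305:360].min(1)>120)&(D[v,305:360]>50))[0]+305; print(v,(x.min(),x.max()) if len(x) else None)
m=((tp.min(2)>150)&(E>50)).astype(np.uint8); m[:, :340]=0
n,l,st,ce=cv2.connectedComponentsWithStats(m)
for i in range(1,n):
  if st[i,4]>20: print(st[i],ce[i],onz(ct,*ce[i],94))
print(proj(ct,[506,-315,94]),[proj(cs,[506,-315,z]) for z in (4,94)])
"
```

```text
20.1 [ 433.46 -153.32  294.65]
beaker side changed px 0
jar side changed px 0
flask side changed px 105
beaker top changed px 0
jar top changed px 0
flask top changed px 0
284 None
288 (np.int64(326), np.int64(339))
292 (np.int64(325), np.int64(342))
296 (np.int64(329), np.int64(340))
300 (np.int64(329), np.int64(341))
304 (np.int64(328), np.int64(340))
308 (np.int64(328), np.int64(339))
312 (np.int64(327), np.int64(339))
316 (np.int64(329), np.int64(337))
320 (np.int64(323), np.int64(340))
324 (np.int64(324), np.int64(334))
[398.81 228.01] [array([331.75, 320.31]), array([334.8 , 291.48])]
```

```bash
python3 -c "
from workcell import bot
print(bot.close_job())"
```

```text
the job is handed in; nothing more can be done
None
```

I turned the turret by its crank knob until the spent cartridge was at the front. There I unscrewed it anticlockwise, drew it out along its slanted axis and stood it upright in about the middle of the tray. The job was handed in at about 20 s.

What the checks showed:
- **Turret alignment:** before unscrewing, the cartridge and the pointer agreed to about 0.6 degrees in the wrist picture. After unscrewing, the side picture still gave the same heading, about -112 degrees.
- **Unscrewing:** the stop was felt at about 99 degrees of gripper turn. The cartridge then drew out with only about 3 N.
- **Cartridge in the tray:** in the side picture its outline runs straight up, within 2 to 3 pixels of where an upright cartridge should appear. A colour check in the top picture did not pick out its flat top, so that view did not confirm it.
- **Beaker and jar:** no pixels changed on either in the side and top pictures.
- **Bottle:** unchanged in the top picture. The side picture showed 105 changed pixels on it, most likely the arm or its shadow; I did not settle this.
- **Last look:** the 12-picture viewing limit was used up, so the final checks are numerical only.
- **Measurement disagreement:** the cameras differed by up to about 7 mm on the knob position; I corrected this with close wrist pictures.

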